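# Open the push-and-turn cleaning-tablet bottle in the sink caddy

### The job

Stand the white cleaning-tablet bottle, cap still on, fully down in its fitted pocket of the dark grey sink caddy so that it cannot turn, then push its blue safety cap down, twist it anticlockwise until it comes free and lift it off. Finish while still holding the cap, upright, a few centimetres above the open mouth of the seated bottle, so that I can take a tablet out and you can close it again. Do not tip the bottle or shift the jam jar, the timer or the mug.

Things in the scene. Friction and masses are not known exactly. Their poses are not given: they have to be found in the camera images.
- bottle: Loose flat-sided white bottle, 0.24 to 0.48 kg, standing. Origin under its base's middle, z up, x along its long side: body 84 (x) by 52 (y) mm, straight to 100 mm up, shoulders rounding in to 120 mm, then a 26 mm neck with bayonet lugs (37 mm). Green-banded unprinted label with a red diamond on both broad sides. Either way round fits the pocket. It can be lifted by its closed cap.
- cap: Round blue ribbed safety cap, loose, 47 g, 47 mm across, 32 mm tall, two white arrows on top. Origin in the middle of its lower edge, z up. Closed, its origin is 137 mm (its top 169 mm) above the bottle's base and its x lies along the bottle's x (5 degrees of play). When locked it neither lifts nor turns.
- caddy: Dark grey sink caddy, fixed; place and yaw vary. Origin at worktop level under the middle of the bottle pocket, z up. Pocket inside 89 (caddy x) by 57 (caddy y) mm: 2.5 mm free all round the bottle. Walls 60 mm high, 4 mm thick, a 45-degree flared lip widens the mouth by 5 mm a side, up to 65 mm high. A soap dish, at most 42 mm high, adjoins on its +y side, to y = 129 mm.
- cap_top (a point): Middle of the cap's top. A spring inside pushes the cap up (4 N locked, 1 N more per mm). Press it down 4 to 7 mm (8 to 11 N; 7 mm is the end) to unlock; kept down, it turns anticlockwise seen from above, against about 0.1 N m. After 45 to 85 degrees of turn on the bottle (best 65; stop at 87) it lifts straight off. Clockwise it is stopped.
- pocket (a point): Middle of the pocket's black rubber floor, 10 mm above the worktop; x along the pocket's long side.
- mouth (a point): Middle of the bottle's rim, 155 mm above its base; moves with the bottle.
- jam_jar: Loose jam jar with a red lid, 65 mm across, 100 mm tall; origin under its middle. A bystander.
- kitchen_timer: Loose kitchen timer, cream with a red top, 63 mm across, 63 mm tall; origin under its middle. A bystander.
- mug: Loose blue and white mug, 80 mm across (117 mm with its handle), 102 mm tall; origin under its middle. A bystander.
Things that resemble listed ones, but are neither listed nor needed, are in the scene too. Leave any purple or yellow look-alike of the caddy alone.

How it is judged (in metres and radians):
On the way, in this order (a step that is already met when the one before it is completed fails the run):
1. the capped bottle stands fully down in the caddy's pocket (z of bottle in the frame of caddy between 0.005 and 0.014 m and horizontal distance between bottle and pocket below 0.008 m and angle between the x axis of bottle and the x axis of caddy, either way round below 0.15 rad and angle between bottle's own z axis and vertical below 0.09 rad and z of cap in the frame of bottle below 0.142 m), for 0.2 s.
2. the cap is off and clear of the neck while the bottle stays in the pocket (z of bottle in the frame of caddy between 0.005 and 0.014 m and horizontal distance between bottle and pocket below 0.008 m and angle between the x axis of bottle and the x axis of caddy, either way round below 0.15 rad and angle between bottle's own z axis and vertical below 0.09 rad and z of cap in the frame of bottle above 0.16 m), for 0.2 s.
At the end, for the whole second after the job is handed in: Bottle upright and fully down in the pocket (within 4 mm of its floor, 8 mm of its middle), not touched by the robot; cap still gripped, within 20 degrees of upright, its lower edge 15 to 120 mm above the rim and within 40 mm of the mouth's axis, touching neither bottle nor caddy (z of bottle in the frame of caddy between 0.005 and 0.014 m and horizontal distance between bottle and pocket below 0.008 m and angle between the x axis of bottle and the x axis of caddy, either way round below 0.15 rad and angle between bottle's own z axis and vertical below 0.09 rad and z of cap in the frame of mouth between 0.015 and 0.12 m and horizontal distance between cap and mouth below 0.04 m and angle between cap's own z axis and vertical below 0.35 rad and contact force between cap and the fingers above 1 N and contact force between cap and bottle below 0.05 N and contact force between cap and caddy below 0.05 N and contact force between bottle and the arm below 0.1 N and contact force between bottle and the fingers below 0.1 N and linear speed of each of cap, bottle below 0.02 m/s); the arm keeps its last pose, push and grip.
It fails at once if the bottle is tipped by more than 25 degrees (angle between bottle's own z axis and vertical above 0.44 rad).
It fails at once if the jam jar is shifted by more than 3 cm or knocked over (distance of jam_jar from where it was at the start of the episode above 0.03 m or angle between jam_jar's own z axis and vertical above 0.3 rad).
It fails at once if the kitchen timer is shifted by more than 3 cm or knocked over (distance of kitchen_timer from where it was at the start of the episode above 0.03 m or angle between kitchen_timer's own z axis and vertical above 0.3 rad).
It fails at once if the mug is shifted by more than 3 cm or knocked over (distance of mug from where it was at the start of the episode above 0.03 m or angle between mug's own z axis and vertical above 0.3 rad).
It also fails if it takes over 51 s, if anything falls off the work surface, if the arm or the gripper's body presses on something with over 40 N, if the wrist force passes 120 N, or if a joint passes its speed limit or range.

### The arm

A 6-joint arm with a two-finger parallel gripper is mounted at the origin on a cart in front of the work surface, level with it; the furniture and walls round the work are solid. World frame = base frame: x ahead of the robot, y to its left, z up, the work surface at z = 0. Lengths are in mm, angles in rad, forces in N, time in s.
With the tool pointing down it reaches from about 250 to 775 mm from the base axis. Payload 4 kg.
Tool frame: the origin (TCP) lies at the very end of the fingers, on their centre line; the grasp point (between the pads) lies 19 mm behind it; z points along the fingers, y is the line along which they close (so a half turn about z gives the same grasp; the last joint's range is limited). The gripper opens to 94 mm and grips with 3 to 60 N. Pads are 16 mm wide; open, the fingers measure 119 mm over their backs; the gripper's body (75 mm by 177 mm) begins 78 mm behind the grasp point.
Start: joints at [1.11, 0.087, 1.371, -0, 1.684, -0.103], TCP at [192.629, 515.184, 205.506] pointing down, gripper open.
Joint ranges: [-3.1, 3.1], [-0.76, 2.03], [0.27, 2.55], [-1.08, 4.22], [0.17, 2.65], [-2.57, 2.57]. Speed limits (rad/s): [2.79, 2.79, 3.14, 3.14, 3.14, 3.14].

### API

Orientations are given as [roll, pitch, yaw] about the fixed x, y, z axes, in that order (R = Rz(yaw) Ry(pitch) Rx(roll)).
In Python, from bench import * gives the robot as it stands.
- The arm moves only by the tool servo_tool, never from a script. Its argument "series" is text: rows parted by semicolons, each of 5 numbers parted by spaces: the opening, from 0 (shut) to 1 (fully open), then the shift along the world's x, y, z as a fraction of full scale, then the turn about the world's z as a fraction of full scale. In form: gripper x y z roll; .... A call has exactly 8 rows; each row is the pose to reach, as a shift and turn from the pose commanded when the call began; what a row does not reach only later rows make up. Full scale, the value 1, is 12 cm for a shift and 45 degrees for a turn. A row lasts 1/8 s, in which the tool goes at most 62.5 mm and 10.7 degrees, less where a joint would pass 70% of its speed; a pose out of reach is approached as far as the arm can. A call with a number of a shift or a turn outside -1 to 1 is refused whole. A call with a gripper value outside its range is refused whole. The fingers move at their own pace and stop on an object; the grip force is fixed at half the most. Time passes only in rows, so rows that repeat a pose let the fingers close, or fill a call up. It gives the time, the measured TCP pose, the force, the opening and the grip force at its end, in the units of the state.
- get_state(): the state, without advancing time (a new reading comes with each control period).
- read_camera(name): name is "scene" or "top"; returns the picture (384x512x3 uint8, blue, green, red); there is no depth.
- get_calibration(name): a dict with "mtx" (3x3 intrinsics, pixels), "R" (3x3) and "t" (3): a world point X has camera coordinates R X + t. Camera axes: x right, y down, z forward; pixel columns grow to the right and rows downward; lengths in mm; the calibration is good to about 2 mm. A picture is of the moment at which its call begins. get_calibration takes no time and is no camera call.
- sign_off(): hands the job in; it is judged then, once.
The state is a dict: "clock": time; "joints": joint angles; "qd": joint speeds; "effort": joint torques, N m; "ee_pos": TCP position; "eef_rot": TCP orientation; "wrist_force": force on the tool from outside, world axes, zero at the start; "moment": the same for the moment, N m; "finger_gap": finger opening in mm; "grip_force": force on a finger pad.
Only numpy, scipy, OpenCV 4.12 (cv2) and the standard library are available. Lean on these libraries where they do the work, as an engineer would, in place of code of your own. Each camera call takes 0.05 s, during which the arm holds its last target. There are 200 camera calls.

## Working session

There is one attempt and no reset: what is moved stays moved. The work goes in short steps, Python scripts to look and compute and a tool call to move; the robot and the scene stay as the last step left them, time stands still between calls to the robot, and variables do not carry over. Pictures are saved under pics/ and viewed, at most 10 in all, crops included, and the job is handed in when it is done.

Besides the shell and the picture viewer there is one more tool, called after "Request:" by a JSON object that holds its "name" and its "arguments". servo_tool: Moves the arm, as the interface text tells. Its arguments: {"type":"object","properties":{"series":{"type":"string"}},"required":["series"]}

```bash
mkdir -p pics; python3 - <<'E'
from bench import *
import cv2,numpy as np
for n in("scene","top"):
    cv2.imwrite(f"pics/{n}0.png",read_camera(n)); c=get_calibration(n); print(n,np.round(c["mtx"],1).tolist(),np.round(-c["R"].T@c["t"]).tolist(),np.round(c["R"],2).tolist())
print(get_state())
E
```

```text
scene [[411.9, 0.0, 262.1], [0.0, 411.9, 194.8], [0.0, 0.0, 1.0]] [-28.0, -1079.0, 625.0] [[0.82, -0.57, 0.01], [-0.23, -0.35, -0.91], [0.53, 0.74, -0.42]]
top [[458.8, 0.0, 260.2], [0.0, 458.8, 189.3], [0.0, 0.0, 1.0]] [470.0, -193.0, 1317.0] [[-0.02, -1.0, -0.0], [-0.99, 0.02, -0.1], [0.1, -0.0, -0.99]]
{'clock': 0.1, 'joints': array([ 1.10992179e+00,  8.78787895e-02,  1.37210821e+00,  8.04357597e-06,
        1.68358709e+00, -1.03116668e-01]), 'qd': array([-1.70545057e-03, -2.24888746e-03, -3.45491455e-03, -1.60542862e-04,
        4.44841006e-05,  9.82986494e-05]), 'effort': array([ 2.27814497e-03, -3.41253448e+01, -3.03302228e+01,  7.19114137e-02,
        3.03712464e-02, -1.19185588e-04]), 'ee_pos': array([192.38536661, 514.72719695, 204.41989517]), 'eef_rot': array([-3.13962257e+00, -2.11908556e-04,  2.78383548e+00]), 'wrist_force': array([ 0.22813493, -0.31891881, -0.45313812]), 'moment': array([-0.01430166, -0.01818343, -0.04421846]), 'grip_force': 0.0, 'finger_gap': 93.85563542635684}
```

View pics/scene0.png

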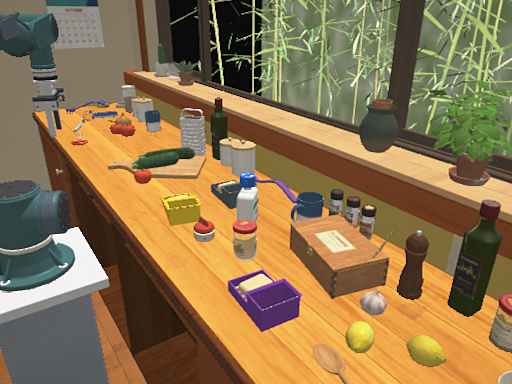

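View pics/top0.png

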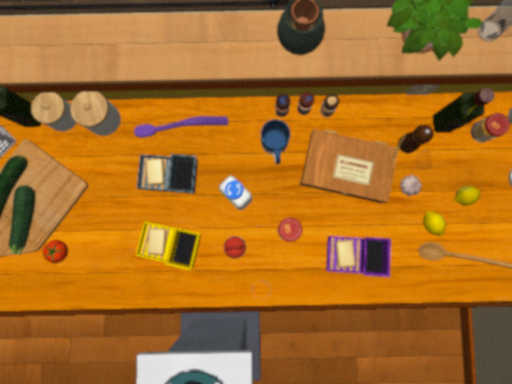

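Candidates:
- Bottle: the white one with a blue cap at top (235,192) and scene (247,200), the only one.
- Caddy: dark grey at top (168,173), yellow at (168,245), purple at (358,256). I choose the dark grey one.
- Pocket: the dark half at (183,174). The soap dish is at (153,173).

I'll check this in a close crop.

```bash
python3 - <<'E'
import cv2,numpy as np
a=cv2.imread("pics/top0.png")[145:215,130:260]; cv2.imwrite("pics/crop1.png",cv2.resize(a,None,fx=6,fy=6,interpolation=cv2.INTER_CUBIC))
E
```

```text
(no output)
```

View pics/crop1.png

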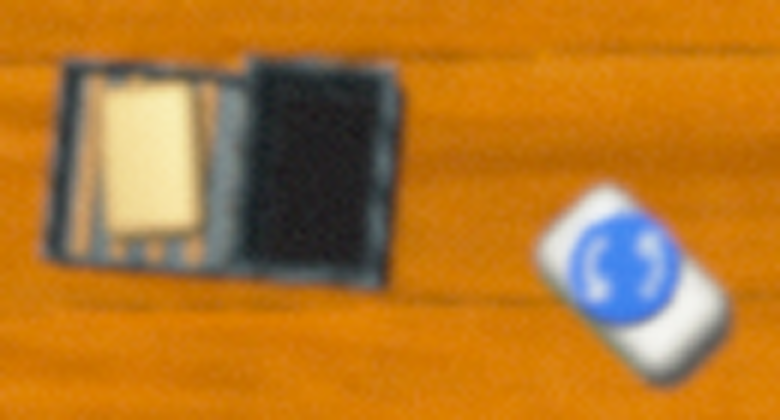

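```bash
cat > h.py <<'E'
from bench import *
import cv2,numpy as np
def cast(n,uv,z):
    c=get_calibration(n); uv=np.float64(uv).reshape(-1,2)
    d=(np.c_[uv,np.ones(len(uv))]@np.linalg.inv(c["mtx"]).T)@c["R"]; C=-c["R"].T@c["t"]
    return (C+d*((z-C[2])/d[:,2])[:,None])[:,:2]
def proj(n,X):
    c=get_calibration(n); p=(np.float64(X).reshape(-1,3)@c["R"].T+c["t"])@c["mtx"].T; return p[:,:2]/p[:,2:]
def blob(m,uv):
    k,l,s,c=cv2.connectedComponentsWithStats(m.astype(np.uint8)*255); i=l[uv[1],uv[0]]; return (l==i),s[i],c[i]
E
python3 - <<'E'
from h import *
im=cv2.imread("pics/top0.png"); F=8
x0,y0=125,140
big=cv2.resize(im[140:225,125:262],None,fx=F,fy=F,interpolation=cv2.INTER_CUBIC)
toimg=lambda p:(np.float64(p)+.5)/F-.5+[x0,y0]
h=cv2.cvtColor(big,cv2.COLOR_BGR2HSV); H,S,V=[h[...,i].astype(int) for i in range(3)]
org=(H<25)&(S>130)&(V>110)
non=~org
non=cv2.morphologyEx(non.astype(np.uint8),cv2.MORPH_OPEN,np.ones((9,9)))>0
f=lambda u,v:(int((u-x0)*F),int((v-y0)*F))
b,s,c=blob(non,f(235,192)); ct=max(cv2.findContours(b.astype(np.uint8),0,1)[0],key=cv2.contourArea)
r=cv2.minAreaRect(ct); q=cv2.boxPoints(r); P=cast("top",toimg(q),100); print("bottle box z100",P.round(1).tolist(), [round(float(np.degrees(np.arctan2(*(P[(i+1)%4]-P[i])[::-1]))),1) for i in range(4)], P.mean(0))
blue=(H>100)&(H<125)&(S>120)
bb,s,c=blob(blue,f(229,190)); hull=cv2.convexHull(max(cv2.findContours(bb.astype(np.uint8),0,1)[0],key=cv2.contourArea))
cc,rr=cv2.minEnclosingCircle(hull); m=cv2.moments(hull); cen=[m['m10']/m['m00'],m['m01']/m['m00']]
print("cap",cast("top",toimg([cc]),169),cast("top",toimg([cen]),169),rr/F,s[2:4]/F, toimg(cen))
b,s,c=blob(non,f(184,174))
# edges of pocket
Fl=lambda p:cv2.fitLine(np.float32(p),cv2.DIST_HUBER,0,.01,.01).ravel()
R=[];T=[];B=[]
for v in np.arange(160,187,.25):
    row=b[f(0,v)[1]]; R.append((np.nonzero(row)[0].max(),f(0,v)[1]))
for u in np.arange(175,193,.25):
    col=b[:,f(u,0)[0]]; i=np.nonzero(col)[0]; T.append((f(u,0)[0],i.min())); B.append((f(u,0)[0],i.max()))
for n,p in("R",R),("T",T),("B",B):
    W=cast("top",toimg(p),65); l=Fl(W); print(n,"dir",np.degrees(np.arctan2(l[1],l[0])),l.round(3), W[[0,-1]].round(1).tolist())
# floor black
blk=(V<48); bl,s,c=blob(cv2.morphologyEx(blk.astype(np.uint8),cv2.MORPH_OPEN,np.ones((9,9)))>0,f(184,174))
r=cv2.minAreaRect(np.argwhere(bl)[:,::-1].astype(np.float32)); q=cv2.boxPoints(r)
for z in(10,60): print("floor z",z,cast("top",toimg(q),z).round(1).tolist())
cv2.imwrite("pics/v.png",V.astype(np.uint8)); print(V[f(0,174)[1],f(150,0)[0]:f(202,0)[0]:4].tolist())
E
```

```text
bottle box z100 [[603.4, -76.1], [643.3, -117.0], [576.5, -180.9], [537.0, -140.0]] [-45.7, -136.3, 134.0, 43.9] [ 590.04067292 -128.50521102]
cap [[609.83758779 -25.34549683]] [[609.83758779 -25.34549683]] 80.52722930908203 [137.  85.] [193. 182.]
R dir -5.557015 [ 9.95000e-01 -9.70000e-02  6.51628e+02 -1.82300e+01] [[684.8, -19.0], [610.5, -13.7]]
T dir 84.97273 [8.80000e-02 9.96000e-01 6.99471e+02 1.57160e+01] [[700.3, 40.4], [697.6, -8.7]]
B dir 84.53179 [9.50000e-02 9.95000e-01 5.94961e+02 1.55750e+01] [[597.9, 40.5], [592.7, -8.1]]
floor z 10 [[614.8, 63.5], [705.3, 54.8], [698.6, -1.5], [608.2, 7.5]]
floor z 60 [[609.2, 53.7], [696.3, 45.3], [689.9, -8.9], [602.9, -0.1]]
[239, 240, 241, 242, 242, 243, 244, 245, 245, 245, 245, 246, 246, 246, 247, 247, 247, 247, 248, 247, 245, 241, 238, 227, 212, 190, 170, 148, 129, 116, 112, 119, 127, 134, 137, 135, 133, 129, 123, 113, 102, 87, 75, 63, 53, 45, 41, 39, 36, 36, 37, 36, 32, 31, 33, 35, 34, 33, 33, 32, 33, 33, 32, 32, 35, 38, 37, 35, 35, 34, 31, 32, 34, 37, 34, 33, 35, 36, 35, 34, 36, 41, 44, 52, 62, 74, 83, 89, 95, 91, 81, 85, 100, 124, 146, 166, 177, 182, 184, 185, 186, 186, 186, 187]
```

```bash
python3 - <<'E'
from h import *
im=cv2.imread("pics/top0.png"); F=8; x0,y0=205,165
big=cv2.resize(im[y0:y0+60,x0:x0+60],None,fx=F,fy=F,interpolation=cv2.INTER_CUBIC)
toimg=lambda p:(np.float64(p)+.5)/F-.5+[x0,y0]
h=cv2.cvtColor(big,cv2.COLOR_BGR2HSV); blue=((h[...,0]>95)&(h[...,0]<130)&(h[...,1]>100)).astype(np.uint8)
c=max(cv2.findContours(blue,0,1)[0],key=cv2.contourArea); hull=cv2.convexHull(c); cc,rr=cv2.minEnclosingCircle(hull); e=cv2.fitEllipse(hull)
print("cap",toimg(cc),rr/F,e[1][0]/F,e[1][1]/F,cast("top",toimg([cc,e[0]]),169).round(1).tolist(),cast("top",toimg([e[0]]),155))
c0=np.array([650.,22.]); a=np.radians(-5.3); Rm=np.array([[np.cos(a),-np.sin(a)],[np.sin(a),np.cos(a)]])
s=cv2.imread("pics/scene0.png"); G=8; sx,sy=200,165
cs=cv2.resize(s[sy:sy+70,sx:sx+95],None,fx=G,fy=G,interpolation=cv2.INTER_CUBIC)
for p in [[-44.5,-28.5,60],[44.5,-28.5,60],[44.5,28.5,60],[-44.5,28.5,60]]:
    q=proj("scene",[*(c0+Rm@p[:2]),p[2]])[0]; k=((q-[sx,sy]+.5)*G).astype(int); cv2.circle(cs,tuple(map(int,k)),3,(0,0,255),-1)
ct=cv2.resize(im[150:200,155:215],None,fx=10,fy=10,interpolation=cv2.INTER_CUBIC)
for p in [[-44.5,-28.5,60],[44.5,-28.5,60],[44.5,28.5,60],[-44.5,28.5,60]]:
    q=proj("top",[*(c0+Rm@p[:2]),p[2]])[0]; k=((q-[155,150]+.5)*10); cv2.circle(ct,tuple(map(int,k)),3,(0,0,255),-1)
out=np.zeros((560,800,3),np.uint8); out[:280,:380]=cs[:280,:380] if 0 else 0
cv2.imwrite("pics/s_crop.png",cs[:,:]); cv2.imwrite("pics/t_crop.png",ct)
E
```

```text
cap [233.32003975 189.34387207] 9.36900520324707 17.548311233520508 18.58666229248047 [[589.1, -126.6], [588.9, -127.2]] [[ 590.37054851 -126.44595341]]
```

View pics/s_crop.png

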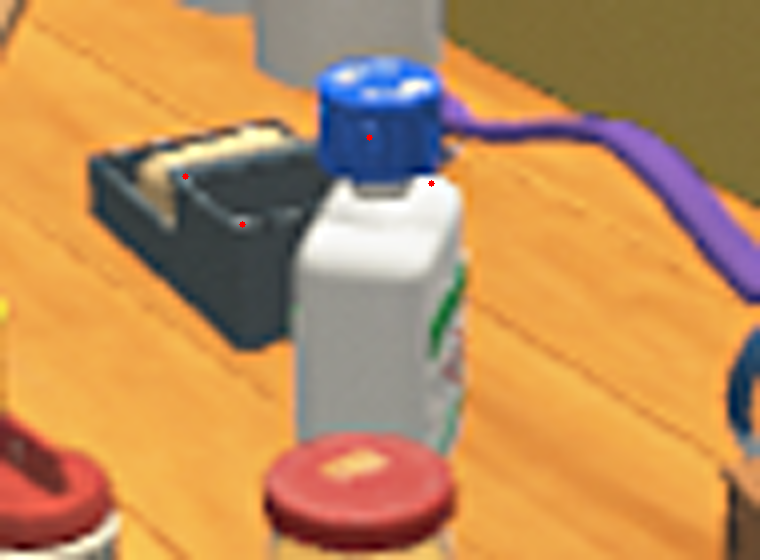

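View pics/t_crop.png

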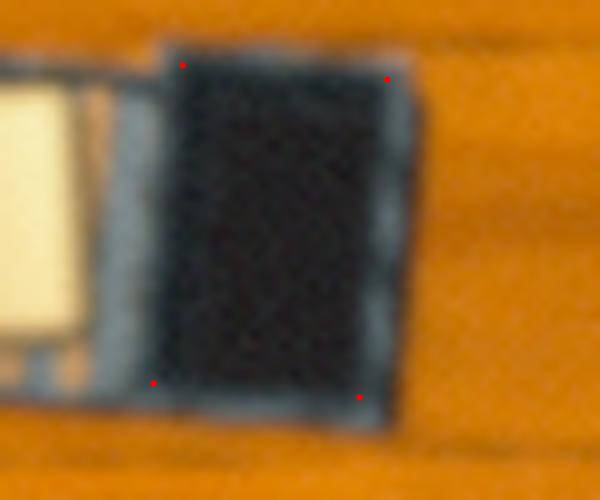

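The scene crop shows the white bottle with its ribbed blue cap at about (247,180) full-frame. The dark grey caddy sits behind it and its pocket is empty. In the top crop my pocket estimate of (650,22) mm, yaw −5.2°, matches the black opening, whose corners are at about (173,156) to (192,190) full-frame. The cap is at (589,−127) and the bottle's yaw is 44°. I'll move above the cap.

Request:
{"name": "servo_tool", "arguments": {"series": "1 .069 -.112 0 0; 1 .138 -.223 0 0; 1 .206 -.335 0 0; 1 .275 -.446 0 0; 1 .344 -.558 0 0; 1 .413 -.669 0 0; 1 .482 -.781 0 0; 1 .551 -.892 0 0"}}

```text
clock: 1.1
ee_pos: [259.3, 407.2, 205.5]
eef_rot: [3.141, 0.0, 2.784]
wrist_force: [-0.8, 0.4, 0.7]
finger_gap: 94.0
grip_force: 0.0
```

Request:
{"name": "servo_tool", "arguments": {"series": "1 .069 -.112 0 0; 1 .138 -.223 0 0; 1 .206 -.335 0 0; 1 .275 -.446 0 0; 1 .344 -.558 0 0; 1 .413 -.669 0 0; 1 .482 -.781 0 0; 1 .551 -.892 0 0"}}

```text
clock: 2.1
ee_pos: [325.4, 300.2, 205.5]
eef_rot: [3.141, 0.0, 2.784]
wrist_force: [0.5, -0.5, -0.1]
finger_gap: 94.1
grip_force: 0.0
```

Request:
{"name": "servo_tool", "arguments": {"series": "1 .069 -.112 0 0; 1 .138 -.223 0 0; 1 .206 -.335 0 0; 1 .275 -.446 0 0; 1 .344 -.558 0 0; 1 .413 -.669 0 0; 1 .482 -.781 0 0; 1 .551 -.892 0 0"}}

```text
clock: 3.1
ee_pos: [391.5, 193.2, 205.5]
eef_rot: [3.141, 0.0, 2.784]
wrist_force: [0.0, -0.4, 0.4]
finger_gap: 94.1
grip_force: 0.0
```

Request:
{"name": "servo_tool", "arguments": {"series": "1 .069 -.112 0 0; 1 .138 -.223 0 0; 1 .206 -.335 0 0; 1 .275 -.446 0 0; 1 .344 -.558 0 0; 1 .413 -.669 0 0; 1 .482 -.781 0 0; 1 .551 -.892 0 0"}}

```text
clock: 4.1
ee_pos: [457.7, 86.1, 205.5]
eef_rot: [3.141, -0.0, 2.784]
wrist_force: [0.1, -0.4, 0.2]
finger_gap: 94.2
grip_force: 0.0
```

Request:
{"name": "servo_tool", "arguments": {"series": "1 .069 -.112 0 0; 1 .138 -.223 0 0; 1 .206 -.335 0 0; 1 .275 -.446 0 0; 1 .344 -.558 0 0; 1 .413 -.669 0 0; 1 .482 -.781 0 0; 1 .551 -.892 0 0"}}

```text
clock: 5.1
ee_pos: [523.8, -20.9, 205.5]
eef_rot: [3.141, -0.0, 2.784]
wrist_force: [-0.7, -0.4, 0.3]
finger_gap: 94.0
grip_force: 0.0
```

Request:
{"name": "servo_tool", "arguments": {"series": "1 .079 -.127 0 0; 1 .157 -.255 0 0; 1 .236 -.382 0 0; 1 .315 -.51 0 0; 1 .393 -.637 0 0; 1 .472 -.765 0 0; 1 .549 -.892 0 0; 1 .549 -.892 0 0"}}

```text
clock: 6.1
ee_pos: [589.5, -128.3, 205.0]
eef_rot: [3.142, -0.001, 2.782]
wrist_force: [0.6, -0.4, -0.8]
finger_gap: 94.1
grip_force: 0.0
```

Request:
{"name": "servo_tool", "arguments": {"series": "1 0 .008 -.1 0; 1 0 .008 -.2 0; 1 0 .008 -.3 0; 1 0 .008 -.4 0; 1 0 .008 -.5 0; 1 0 .008 -.55 0; 0 0 .008 -.55 0; 0 0 .008 -.55 0"}}

```text
clock: 7.1
ee_pos: [589.4, -126.2, 140.1]
eef_rot: [3.141, 0.001, 2.784]
wrist_force: [0.8, -1.0, 0.3]
finger_gap: 77.2
grip_force: 0.0
```

Request:
{"name": "servo_tool", "arguments": {"series": "0 0 0 0 0; 0 0 0 0 0; 0 0 0 0 0; 0 0 0 0 0; 0 0 0 .02 0; 0 0 0 .04 0; 0 0 0 .06 0; 0 0 0 .08 0"}}

```text
clock: 8.1
ee_pos: [589.0, -125.9, 148.9]
eef_rot: [3.141, -0.001, 2.784]
wrist_force: [0.2, 0.3, -4.5]
finger_gap: 46.4
grip_force: 30.0
```

```bash
python3 - <<'E'
from h import *
s=get_state(); print({k:np.round(s[k],2).tolist() for k in("ee_pos","wrist_force","moment","grip_force","finger_gap","clock","joints")})
a=read_camera("scene")[130:280,180:330]; b=read_camera("top")[120:270,160:310]
cv2.imwrite("pics/g1.png",cv2.resize(np.hstack([a,b]),(800,400),interpolation=cv2.INTER_CUBIC))
E
```

```text
{'ee_pos': [588.99, -125.94, 148.9], 'wrist_force': [0.23, 0.29, -4.45], 'moment': [0.08, -0.05, 0.02], 'grip_force': 30.0, 'finger_gap': 46.39, 'clock': 8.1, 'joints': [-0.3, 0.22, 1.33, 0.0, 1.59, -1.52]}
```

View pics/g1.png

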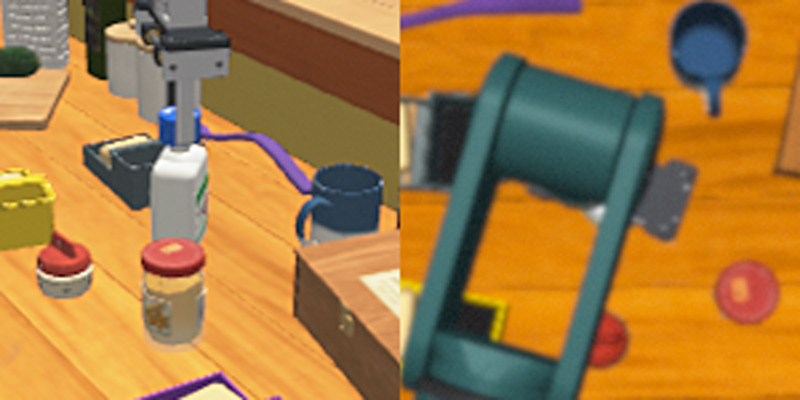

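The left crop shows the cap gripped and the bottle upright, just off the worktop. The arm hides it in the top view. I'll lift it and carry it to the pocket.

Request:
{"name": "servo_tool", "arguments": {"series": "0 0 0 .1 0; 0 0 0 .22 0; 0 0 0 .34 -.06; 0 0 0 .46 -.12; 0 .03 .08 .56 -.2; 0 .07 .18 .6 -.3; 0 .12 .3 .6 -.4; 0 .17 .42 .6 -.5"}}

```text
clock: 9.2
ee_pos: [610.1, -75.4, 222.9]
eef_rot: [3.14, 0.002, 2.388]
wrist_force: [-0.3, -0.5, -5.2]
finger_gap: 47.0
grip_force: 30.0
```

Request:
{"name": "servo_tool", "arguments": {"series": "0 .05 .12 0 -.1; 0 .1 .24 0 -.2; 0 .15 .36 0 -.3; 0 .2 .5 0 -.4; 0 .26 .62 0 -.5; 0 .31 .74 0 -.57; 0 .338 .813 0 -.59; 0 .338 .813 0 -.59"}}

```text
clock: 10.2
ee_pos: [650.3, 22.3, 221.7]
eef_rot: [3.141, 0.0, 1.929]
wrist_force: [0.4, -0.7, -4.5]
finger_gap: 46.9
grip_force: 30.0
```

```bash
python3 - <<'E'
from h import *
s=get_state(); print({k:np.round(s[k],2).tolist() for k in("ee_pos","eef_rot","wrist_force","moment","grip_force","finger_gap","clock","joints")})
a=read_camera("scene"); cv2.imwrite("pics/s2.png",a); cv2.imwrite("pics/t2.png",read_camera("top"))
cv2.imwrite("pics/g2.png",cv2.resize(a[90:240,170:320],(600,600),interpolation=cv2.INTER_CUBIC))
E
```

```text
{'ee_pos': [650.28, 22.31, 221.72], 'eef_rot': [3.14, 0.0, 1.93], 'wrist_force': [0.43, -0.67, -4.5], 'moment': [-0.16, 0.0, -0.02], 'grip_force': 30.0, 'finger_gap': 46.94, 'clock': 10.2, 'joints': [-0.05, 0.31, 1.07, -0.0, 1.75, -0.41]}
```

View pics/g2.png

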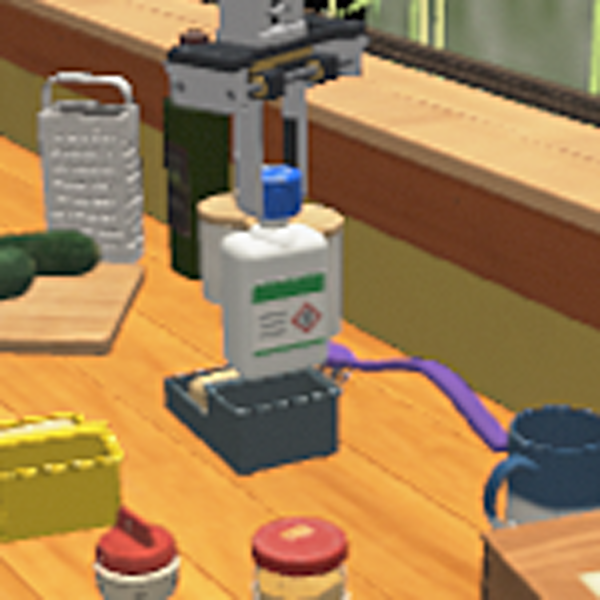

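The bottle hangs over the pocket, its base at about (242,181) full-frame, close to upright. I'll measure its tilt and yaw, and the lip.

```bash
python3 - <<'E'
from h import *
s=cv2.imread("pics/s2.png"); G=8; sx,sy=205,140
crop=cv2.resize(s[sy:sy+75,sx:sx+60],None,fx=G,fy=G,interpolation=cv2.INTER_CUBIC)
a=np.radians(-5.2); Rm=np.array([[np.cos(a),-np.sin(a)],[np.sin(a),np.cos(a)]]); c0=np.array([650,22.]);b0=np.array([650.3,22.3])
def dots(img,pts,c,col):
    for p in pts:
        q=proj("scene",[*(c+Rm@np.array(p[:2])),p[2]])[0]; cv2.circle(img,tuple(map(int,(q-[sx,sy]+.5)*G)),3,col,-1)
zb=82
dots(crop,[[x,y,z] for x in(-42,42) for y in(-26,26) for z in(zb,zb+100)],b0,(0,0,255))
dots(crop,[[x,y,60] for x in(-44.5,44.5) for y in(-28.5,28.5)],c0,(255,0,255))
dots(crop,[[x,y,0] for x in(-48.5,48.5) for y in(-32.5,32.5)],c0,(0,255,255))
cv2.imwrite("pics/c2.png",crop)
E
```

```text
(no output)
```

View pics/c2.png

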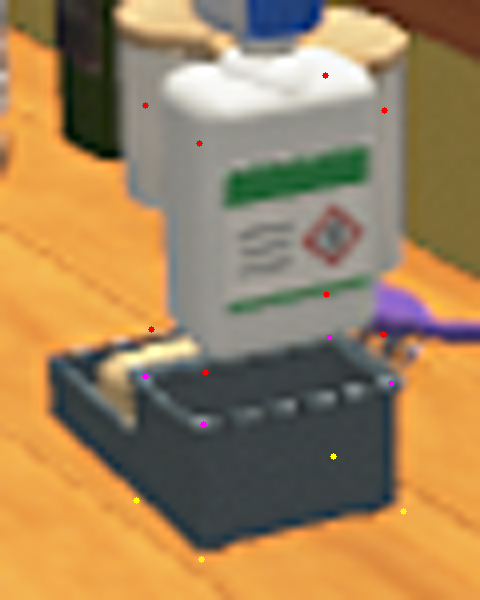

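Relative to the projections, the bottle and caddy agree to within about 2 mm, and their slopes match. The near base corner is at about (231,185) full-frame and the near lip corner at about (230,193). I'll lower it.

Request:
{"name": "servo_tool", "arguments": {"series": "0 0 0 -.05 0; 0 0 0 -.1 0; 0 0 0 -.14 0; 0 0 0 -.18 0; 0 0 0 -.22 0; 0 0 0 -.26 0; 0 0 0 -.3 0; 0 0 0 -.34 0"}}

```text
clock: 11.3
ee_pos: [651.5, 22.3, 191.4]
eef_rot: [3.13, 0.004, 1.928]
wrist_force: [-12.1, 1.4, 33.5]
finger_gap: 46.6
grip_force: 30.0
```

Request:
{"name": "servo_tool", "arguments": {"series": "0 0 0 .08 0; 0 0 0 .15 0; 0 0 0 .25 0; 0 0 0 .34 0; 0 0 0 .34 0; 0 0 0 .34 0; 0 0 0 .34 0; 0 0 0 .34 0"}}

```text
clock: 12.3
ee_pos: [649.9, 21.9, 220.5]
eef_rot: [-3.141, -0.0, 1.928]
wrist_force: [-0.1, 0.4, -4.9]
finger_gap: 47.0
grip_force: 30.0
```

```bash
python3 - <<'E'
from h import *
s=get_state(); print({k:np.round(s[k],3).tolist() for k in("ee_pos","eef_rot","wrist_force","moment","grip_force","finger_gap","clock")})
a=read_camera("scene"); cv2.imwrite("pics/s3.png",a)
b=cv2.imread("pics/s2.png"); sx,sy=205,125
f=lambda i:cv2.resize(i[sy:sy+90,sx:sx+60],(400,600),interpolation=cv2.INTER_CUBIC)
cv2.imwrite("pics/c3.png",np.hstack([f(b),f(a)]))
E
```

```text
{'ee_pos': [649.897, 21.87, 220.472], 'eef_rot': [-3.141, -0.0, 1.928], 'wrist_force': [-0.054, 0.426, -4.905], 'moment': [-0.042, -0.017, 0.015], 'grip_force': 29.999, 'finger_gap': 47.045, 'clock': 12.3}
```

View pics/c3.png

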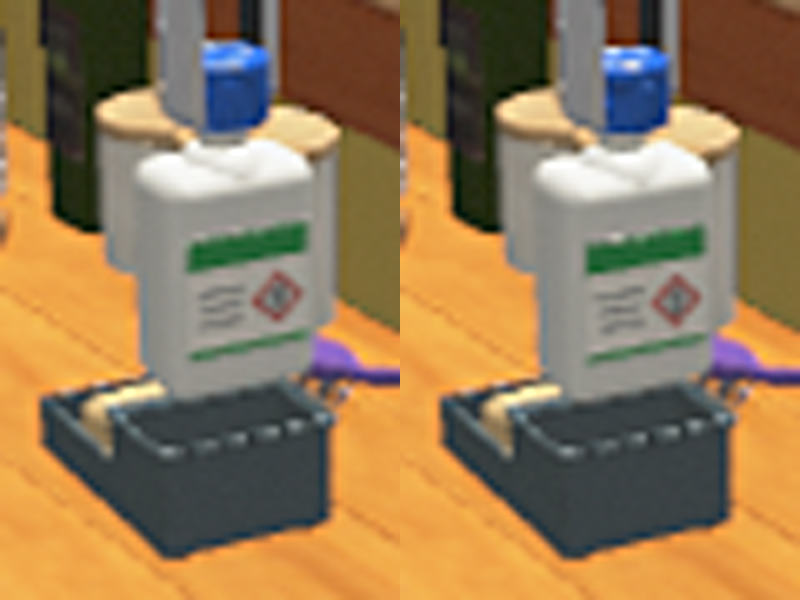

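No slip: the bottle hangs as before, base near (231,184). The reaction was towards −x, so I'll shift −3 mm and retry gently.

Request:
{"name": "servo_tool", "arguments": {"series": "0 -.025 0 -.06 0; 0 -.025 0 -.12 0; 0 -.025 0 -.16 0; 0 -.025 0 -.18 0; 0 -.025 0 -.2 0; 0 -.025 0 -.22 0; 0 -.025 0 -.24 0; 0 -.025 0 -.26 0"}}

```text
clock: 13.35
ee_pos: [647.1, 21.9, 189.8]
eef_rot: [3.141, 0.0, 1.928]
wrist_force: [-0.4, -0.8, -4.4]
finger_gap: 46.5
grip_force: 30.0
```

Request:
{"name": "servo_tool", "arguments": {"series": "0 0 0 -.04 0; 0 0 0 -.08 0; 0 0 0 -.12 0; 0 0 0 -.16 0; 0 0 0 -.2 0; 0 0 0 -.24 0; 0 0 0 -.28 0; 0 0 0 -.3 0"}}

```text
clock: 14.35
ee_pos: [646.9, 21.9, 153.4]
eef_rot: [-3.141, -0.0, 1.928]
wrist_force: [-0.3, 0.6, -4.8]
finger_gap: 46.8
grip_force: 30.0
```

Request:
{"name": "servo_tool", "arguments": {"series": "0 0 0 -.01 0; 0 0 0 -.02 0; 0 0 0 -.025 0; 0 0 0 -.03 0; 0 0 0 -.035 0; 0 0 0 -.035 0; 0 0 0 -.035 0; 0 0 0 -.035 0"}}

```text
clock: 15.35
ee_pos: [647.1, 21.9, 149.8]
eef_rot: [3.141, 0.0, 1.928]
wrist_force: [0.0, -0.7, -4.5]
finger_gap: 46.8
grip_force: 30.0
```

Request:
{"name": "servo_tool", "arguments": {"series": "0 0 0 -.01 0; 0 0 0 -.015 0; 0 0 0 -.02 0; 0 0 0 -.025 0; 0 0 0 -.03 0; 0 0 0 -.03 0; 0 0 0 -.03 0; 0 0 0 -.03 0"}}

```text
clock: 16.35
ee_pos: [647.4, 21.9, 147.4]
eef_rot: [3.14, 0.001, 1.928]
wrist_force: [-3.0, -0.1, 5.9]
finger_gap: 47.0
grip_force: 30.0
```

Request:
{"name": "servo_tool", "arguments": {"series": "0 -.005 0 -.01 0; 0 -.008 0 -.015 0; 0 -.008 0 -.02 0; 0 -.008 0 -.025 0; 0 -.008 0 -.03 0; 0 -.008 0 -.035 0; 0 -.008 0 -.035 0; 0 -.008 0 -.035 0"}}

```text
clock: 17.35
ee_pos: [647.1, 21.9, 144.5]
eef_rot: [3.138, 0.002, 1.928]
wrist_force: [-1.9, 0.6, 8.2]
finger_gap: 46.7
grip_force: 30.0
```

Request:
{"name": "servo_tool", "arguments": {"series": "0 0 0 -.012 0; 0 0 0 -.012 0; 0 0 0 -.012 .13; 0 0 0 -.012 .26; 0 0 0 -.012 .4; 0 0 0 -.012 .53; 0 0 0 -.012 .66; 0 0 0 -.012 .8"}}

```text
clock: 18.35
ee_pos: [648.3, 21.8, 143.9]
eef_rot: [3.138, 0.006, 2.56]
wrist_force: [0.2, 0.2, 9.4]
finger_gap: 46.7
grip_force: 30.0
```

Request:
{"name": "servo_tool", "arguments": {"series": "0 0 0 0 .12; 0 0 0 0 .24; 0 0 0 0 .36; 0 0 0 0 .48; 0 0 0 0 .6; 0 0 0 0 .7; 0 0 0 0 .72; 0 0 0 0 .72"}}

```text
clock: 19.35
ee_pos: [648.5, 21.7, 143.9]
eef_rot: [-3.141, 0.008, 3.122]
wrist_force: [0.1, -1.0, 9.4]
finger_gap: 46.9
grip_force: 30.0
```

```bash
python3 - <<'E'
from h import *
s=get_state(); print({k:np.round(s[k],3).tolist() for k in("ee_pos","eef_rot","wrist_force","moment","grip_force","finger_gap","clock","joints")})
E
```

```text
{'ee_pos': [648.476, 21.727, 143.901], 'eef_rot': [-3.141, 0.008, 3.122], 'wrist_force': [0.063, -1.045, 9.357], 'moment': [0.06, 0.056, -0.005], 'grip_force': 30.002, 'finger_gap': 46.903, 'clock': 19.35, 'joints': [-0.054, 0.319, 1.219, 0.0, 1.595, -1.605]}
```

Request:
{"name": "servo_tool", "arguments": {"series": "0 0 0 .01 0; 0 0 0 .02 0; 0 0 0 .03 0; 0 0 0 .04 0; 0 0 0 .06 0; 0 0 0 .08 0; 0 0 0 .1 0; 0 0 0 .1 0"}}

```text
clock: 20.35
ee_pos: [645.9, 21.9, 151.8]
eef_rot: [3.142, -0.001, 3.122]
wrist_force: [1.7, -0.9, 1.7]
finger_gap: 46.8
grip_force: 30.0
```

Request:
{"name": "servo_tool", "arguments": {"series": "0 0 0 .02 0; 0 0 0 .04 0; 0 0 0 .06 0; 0 0 0 .08 0; 0 0 0 .1 0; 0 0 0 .1 0; 0 0 0 .1 0; 0 0 0 .1 0"}}

```text
clock: 21.35
ee_pos: [646.0, 21.9, 164.3]
eef_rot: [3.142, -0.0, 3.122]
wrist_force: [0.3, 0.0, -0.7]
finger_gap: 46.8
grip_force: 30.0
```

```bash
python3 - <<'E'
from h import *
for i in range(3):
    s=get_state(); print({k:np.round(s[k],3).tolist() for k in("ee_pos","wrist_force","moment","grip_force","clock")})
    a=read_camera("scene")
cv2.imwrite("pics/s4.png",a)
# label rows now (green top band) vs. expectation for seated bottle
h=cv2.cvtColor(a,cv2.COLOR_BGR2HSV); sub=h[120:220,215:265]
for nm,lo,hi in(("green",(50,90,50),(80,255,255)),("blue",(100,120,60),(125,255,255)),("white",(0,0,170),(180,45,255))):
    m=cv2.inRange(sub,lo,hi); k,l,st,c=cv2.connectedComponentsWithStats(m); i=1+np.argmax(st[1:,4]); print(nm,st[i]+[215,120,0,0,0],c[i]+[215,120])
print("proj cap base/top if locked to seated, mouth",proj("scene",[[647,22,147],[647,22,179],[647,22,165],[647,22,110]]).round(1).tolist())
E
```

```text
{'ee_pos': [645.996, 21.873, 164.297], 'wrist_force': [0.286, 0.031, -0.743], 'moment': [0.062, -0.008, 0.028], 'grip_force': 30.0, 'clock': 21.35}
{'ee_pos': [646.041, 21.876, 164.344], 'wrist_force': [-0.403, -0.486, -0.771], 'moment': [0.029, 0.002, 0.002], 'grip_force': 30.0, 'clock': 21.4}
{'ee_pos': [646.035, 21.881, 164.329], 'wrist_force': [-0.155, 0.166, -0.259], 'moment': [0.039, -0.056, 0.016], 'grip_force': 30.0, 'clock': 21.45}
green [233 179  17   7  59] [241.05084746 182.33898305]
blue [230 148   9  14  92] [234.10869565 154.5       ]
white [225 166  26  10 176] [237.64204545 170.73295455]
proj cap base/top if locked to seated, mouth [[236.9, 163.2], [236.8, 154.1], [236.8, 158.1], [237.1, 173.6]]
```

Request:
{"name": "servo_tool", "arguments": {"series": "0 0 0 .06 0; 0 0 0 .12 0; 0 0 0 .2 0; 0 0 0 .28 0; 0 0 0 .36 0; 0 0 0 .42 0; 0 0 0 .42 0; 0 0 0 .42 0"}}

```text
clock: 22.5
ee_pos: [645.9, 21.9, 214.4]
eef_rot: [3.141, -0.001, 3.122]
wrist_force: [0.1, -0.2, -0.4]
finger_gap: 46.7
grip_force: 30.0
```

```bash
python3 - <<'E'
from h import *
s=get_state(); print({k:np.round(s[k],3).tolist() for k in("ee_pos","wrist_force","grip_force","clock")})
a=read_camera("scene"); cv2.imwrite("pics/s5.png",a)
cv2.imwrite("pics/c5.png",cv2.resize(a[115:215,200:280],(480,600),interpolation=cv2.INTER_CUBIC))
E
```

```text
{'ee_pos': [645.928, 21.86, 214.41], 'wrist_force': [0.124, -0.247, -0.443], 'grip_force': 30.0, 'clock': 22.5}
```

View pics/c5.png

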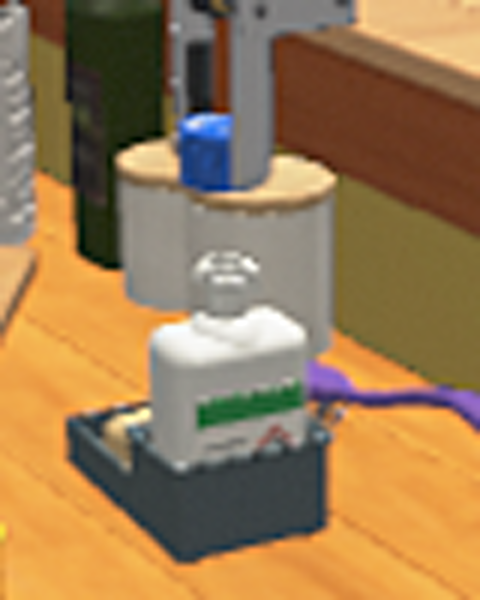

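The cap is gripped at about (234,140), well above the open neck at about (238,158). The bottle is upright and deep in the pocket. One numeric check of the seating depth, then I'll hand it in.

```bash
python3 - <<'E'
from h import *
for n,dz,b in(("s2",82,(650.3,22.3)),("s5",10,(647,22))):
    im=cv2.imread(f"pics/{n}.png").astype(int)[120:220,215:265]; g=np.clip(im[...,1]-im[...,2]-20,0,None)*(im[...,1]>im[...,0]+10)
    if n=="s2": g[60:]=0
    ys,xs=np.mgrid[120:220,215:265]; k,l,st,c=cv2.connectedComponentsWithStats((g>0).astype(np.uint8)); i=1+np.argmax(st[1:,4]); w=g*(l==i)
    v=(ys*w).sum()/w.sum(); u=(xs*w).sum()/w.sum()
    zs=np.arange(40,110); a=np.radians(-5.2); x=b[0]+5*np.cos(a)-26*np.sin(-a); y=b[1]-26
    p=proj("scene",[[x,y,dz+z] for z in zs]); print(n,u,v,"band height above base",np.interp(-v,-p[:,1],zs), st[i])
E
```

```text
s2 241.64978902953587 161.75 band height above base 76.93680057800572 [18 38 18  8 84]
s5 240.82629452809402 182.36320235034887 band height above base 76.45605803871595 [18 58 18  9 78]
```

The depth agrees to within 0.5 mm: the base is at about 10 mm. Handing in.

```bash
python3 -c "
from bench import *
print(sign_off())"
```

```text
the job is handed in; nothing more can be done
None
```

I handed the job in at about 22.5 s, with no verdict shown: by force readings and camera the bottle is fully seated in the dark grey caddy, and its cap is off and held upright about 5 cm above the open mouth; on the first lowering it caught the pocket lip (33 N), so I backed off, shifted 3 mm and it went in.

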